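# Show the tall tin to the stock camera

## Task

For the pantry stock check, first turn the ring-light's dimmer knob clockwise until its pointer stands at the long mark on its scale, and leave it there. Then take the taller of the two flat oblong tins out of the grey tray and hold it up in the air in front of the stock camera: right way up and leaning back so that a broad face is square to the tilted lens, the middle of the tin on the lens axis 180 mm out from the lens. Finish while still holding it there, steady, without bumping the camera or its stand and without knocking over or pushing away the other goods.

Things in the scene. Friction and masses are not known exactly. Their poses are not given: they have to be found in the camera images.
- dimmer: White dimmer box standing on the counter, 130 x 130 mm, 50 mm high, fixed; origin at the centre of its underside. The black knob sits at the middle of its top, with scale ticks around it at radius 38 to 56 mm: short ticks every 0.5 rad and one long thick one, the target mark. The long mark lies from the box's centre along the direction (+0.42, +0.91) in the box's own x, y axes.
- dial (a joint): Angle of the dimmer knob in rad: 0 when its pointer points to the box's own -x, growing as it turns clockwise seen from above (range 0 to 5); it stays where it is left, light friction (0.04 N m). The pointer stands at the long mark at 2.0. It starts between 0.5 and 1.4.
- dial_grip (a point): Point on the knob's axis at gripping height, 87 mm above the counter (top of the knob at 94 mm). The knob's grip is an upright bar 42 mm long, 14 mm thick and 32 mm tall on a 44 mm disc 8 mm thick; this frame turns with the knob: x lies along the bar, y across it, z up, and the white pointer line is on the -x half of the bar's top.
- tray: Grey plastic tray, 250 x 340 mm, open, fixed; walls 40 mm high and 5 mm thick, floor 5 mm; origin at the centre of its underside. Holds the two oblong tins and two round cans, standing, in any order.
- tall_tin: The tin to show: plain metal oblong tin with a paper label, 32 mm thick (its x) x 60 mm wide (its y) x 120 mm tall (its z), standing upright in the tray; 0.18 to 0.35 kg. Its two broad faces look along +x and -x and are alike. Origin at the centre of its underside.
- tall_tin_middle (a point): Middle of the tall tin, 60 mm above its underside; axes as the tin's.
- camera: Head of the stock camera on the stand: round black 104 mm ring light around a 44 mm lens. Origin at the centre of the lens front; it looks along its own -x, towards the robot's side and 25 degrees (0.436 rad) downward; y is level, and z, at right angles to the lens axis, points up and leans back towards the robot. 340 mm above the counter.
- focus (a point): Where the middle of the tin must be held: on the lens axis 180 mm out from the lens front, about 264 mm above the counter; axes as the camera's. The presented tin has its x axis (either way round) along this x and its z axis along this z.
- stand: Fixed camera stand on the far side: steel base plate 120 x 160 x 12 mm and a post 412 mm high that carries the camera; origin at its underside, 40 mm from the plate centre towards the robot side.
- short_tin: Bystander in the tray: oblong tin like the tall one but only 85 mm tall (32 x 60 mm). Origin under its centre.
- soup_can: Bystander in the tray: round can, 68 mm diameter, 100 mm tall. Origin under its centre.
- fish_can: Bystander in the tray: squat round can, 74 mm diameter, 58 mm tall. Origin under its centre.
- jar: Bystander on the counter: lidded glass jar, 72 mm diameter, 100 mm tall. Origin under its centre.
- cleaner: Bystander on the counter: white bottle, 64 mm diameter, 210 mm tall. Origin under its centre.
- bean_can: Bystander on the counter: round can, 74 mm diameter, 108 mm tall. Origin under its centre.
- carton: Bystander on the counter: cardboard packet 50 x 90 mm, 130 mm tall. Origin under its centre.
- mug: Bystander on the counter: white mug, 76 mm diameter, 90 mm tall. Origin under its centre.
Things that resemble listed ones, but are neither listed nor needed, are in the scene too. What is shaped like the dimmer but red is not meant.

How it is judged:
By the outcome, as a careful person would: the job done as asked, in the order asked, and still so for the second after the job is handed in, while the arm keeps its last pose, push and grip.
It also fails if it takes over 54 s, if anything falls off the work surface, if the arm or the gripper's body presses on something with over 40 N, if the wrist force passes 120 N, or if a joint passes its speed limit or range.

## Robot

A 7-joint arm with a two-finger parallel gripper is mounted at the origin on the work surface. World frame = base frame: x ahead of the robot, y to its left, z up, the work surface at z = 0. Lengths are in m, angles in rad, forces in N, time in s.
With the tool pointing down it reaches from about 0.4 to 0.85 m from the base axis. Payload 4.5 kg.
Tool frame: the origin (TCP) lies at the very end of the fingers, on their centre line; the grasp point (between the pads) lies 19 mm behind it; z points along the fingers, y is the line along which they close (so a half turn about z gives the same grasp; the last joint's range is limited). The gripper opens to 85 mm and grips with 20 to 120 N. Pads are 22 mm wide; open, the fingers measure 114 mm over their backs; the gripper's body (76 mm by 85 mm) begins 54 mm behind the grasp point. The pads swing forward as they close: fully open they stand 13 mm farther back than shut.
Start: joints at [-1.199, 0.689, -0.195, 1.565, 0.157, 0.902, -0.215], TCP at [0.207, 0.59, 0.231] pointing down, gripper open.
Joint ranges: [-3.01, 3.01], [-0.46, 2.08], [-1.47, 1.51], [0.13, 2.56], [-1, 4.14], [0.04, 2.09], [-2.66, 2.66]. Speed limits (rad/s): [2.57, 2.57, 3.14, 3.14, 3.14, 3.14, 3.14].

## Interface

Orientations are given as a rotation vector (axis times angle).
In Python, from cell import robot gives the robot as it stands.
- The arm moves only by the tool send_rows, never from a script. Its argument "increments" is a list that holds one entry, the list of rows, each a list of 6 numbers: the shift along the tool's x, y, z in mm, then the turn, a rotation vector about the tool's x, y, z in rad. A call has 1 to 20 rows; each row is the pose to reach, as a shift and turn from the pose commanded when the call began, along the tool's axes at that moment; what a row does not reach only later rows make up. A row lasts 1/12 s, in which the tool goes at most 41.7 mm and 7.16 degrees, less where a joint would pass 70% of its speed; a pose out of reach is approached as far as the arm can. A call with a gripper value outside its range is refused whole. "jaw" is the opening, from 0 (shut) to 1 (fully open), set as the call begins (left out, the last holds). The fingers move at their own pace and stop on an object; "newtons" is the grip in N (left out, the last holds). Time passes only in rows, so rows that repeat a pose let the fingers close. It gives the time, the measured TCP pose, the force, the opening and the grip force at its end, in the units of the state.
- robot.state(): the state, without advancing time (a new reading comes with each control period).
- robot.read_camera(name): name is "scene" or "top"; returns the picture (384x512x3 uint8, red, green, blue); there is no depth.
- robot.camera_params(name): a dict with "camera_matrix" (3x3 intrinsics, pixels), "k1" (the pictures are not rectified: a ray, as slopes to the right and down, at radius r is drawn at 1 + k1 r^2 times it, then the intrinsics apply), "xyz" and "orientation" of the camera in the world. Camera axes: x right, y down, z forward; pixel columns grow to the right and rows downward; lengths in m; the calibration is good to about 2 mm. A picture is of the moment at which its call begins. camera_params takes no time and is no camera call.
- robot.close_job(): hands the job in; it is judged then, once.
The state is a dict: "clock": time; "joint_positions": joint angles; "qvel": joint speeds; "joint_torque": joint torques, N m; "eef_pos": TCP position; "tool_rot": TCP orientation; "ft_force": force on the tool from outside, world axes, zero at the start; "wrist_torque": the same for the moment, N m; "opening": finger opening in m; "gripper_force": force on a finger pad.
Only numpy, scipy, OpenCV 4.12 (cv2) and the standard library are available. Lean on these libraries where they do the work, as an engineer would, in place of code of your own. Each camera call takes 0.05 s, during which the arm holds its last target. There are 200 camera calls.

## Working session

There is one attempt and no reset: what is moved stays moved. The work goes in short steps, Python scripts to look and compute and a tool call to move; the robot and the scene stay as the last step left them, time stands still between calls to the robot, and variables do not carry over. Pictures are saved under pics/ and viewed, at most 10 in all, crops included, and the job is handed in when it is done.

Besides the shell and the picture viewer there is one more tool, called after "Call:" as name(argument=value, ...) on one line, values as JSON. send_rows: Moves the arm, as the interface text tells. Its arguments: {"type":"object","properties":{"increments":{"type":"array"},"jaw":{"type":"number"},"newtons":{"type":"number"}},"required":["increments"]}

```bash
ls; mkdir -p pics; cat > h.py <<'E'
import numpy as np,cv2
from scipy.spatial.transform import Rotation as R
from cell import robot
def cam(n):
    p=robot.camera_params(n); o=np.array(p['orientation'],float)
    M=R.from_rotvec(o).as_matrix() if o.size==3 else (o if o.shape==(3,3) else None)
    return np.array(p['camera_matrix']),p['k1'],np.array(p['xyz']),M
def ray(n,u,v):
    K,k,t,M=cam(n); d=np.array([(u-K[0,2])/K[0,0],(v-K[1,2])/K[1,1]]); s=d.copy()
    for _ in range(30): s=d/(1+k*(s@s))
    return t,M@np.array([*s,1])
def at(n,u,v,z):
    t,d=ray(n,u,v); return t+d*(z-t[2])/d[2]
def proj(n,P):
    K,k,t,M=cam(n); q=(np.atleast_2d(P)-t)@M; s=q[:,:2]/q[:,2:]
    s=s*(1+k*(s**2).sum(1,keepdims=True)); return s*[K[0,0],K[1,1]]+K[:2,2]
def shot(n,f,crop=None,sc=1):
    im=cv2.cvtColor(robot.read_camera(n),cv2.COLOR_RGB2BGR)
    if crop: x0,y0,x1,y1=crop; im=im[y0:y1,x0:x1]
    cv2.imwrite('pics/'+f,cv2.resize(im,None,fx=sc,fy=sc,interpolation=cv2.INTER_CUBIC))
E
python3 - <<'E'
from h import *
for n in('scene','top'): print(robot.camera_params(n)); shot(n,n+'0.png',sc=1.5)
print(robot.state())
E
```

```text
pics
{'camera_matrix': array([[391.13538071,   0.        , 256.69749761],
       [  0.        , 391.13538071, 190.16780943],
       [  0.        ,   0.        ,   1.        ]]), 'k1': 0.03155931011140361, 'xyz': array([ 1.49792705, -0.13415418,  1.10639991]), 'orientation': array([-1.87141606, -1.58939542,  0.68494591])}
{'camera_matrix': array([[475.19187568,   0.        , 254.78220076],
       [  0.        , 475.19187568, 196.25794337],
       [  0.        ,   0.        ,   1.        ]]), 'k1': -0.10173353411563466, 'xyz': array([0.21420614, 0.02287804, 1.77638724]), 'orientation': array([-2.07949675,  2.1283871 , -0.22936647])}
{'clock': 0.1, 'joint_positions': array([-1.19922949,  0.6899581 , -0.19453293,  1.56624992,  0.15729848,
        0.90251907, -0.21507681]), 'qvel': array([ 0.00043809, -0.00147857, -0.00054141, -0.00505971,  0.00103578,
        0.00048355,  0.0009044 ]), 'joint_torque': array([-4.35200462e-03, -5.40599978e+01, -1.27183981e+00, -1.58985597e+01,
        9.37955134e-03,  4.37118695e-03, -5.07607439e-06]), 'eef_pos': array([0.20695053, 0.58910599, 0.23052576]), 'tool_rot': array([-5.27844303e-01, -3.09674892e+00,  2.72226345e-03]), 'ft_force': array([ 0.21210611, -0.31218264,  0.35041232]), 'wrist_torque': array([ 0.00290768, -0.00198829, -0.00924323]), 'gripper_force': 0.0, 'opening': 0.08527742328194025}
```

View pics/scene0.png

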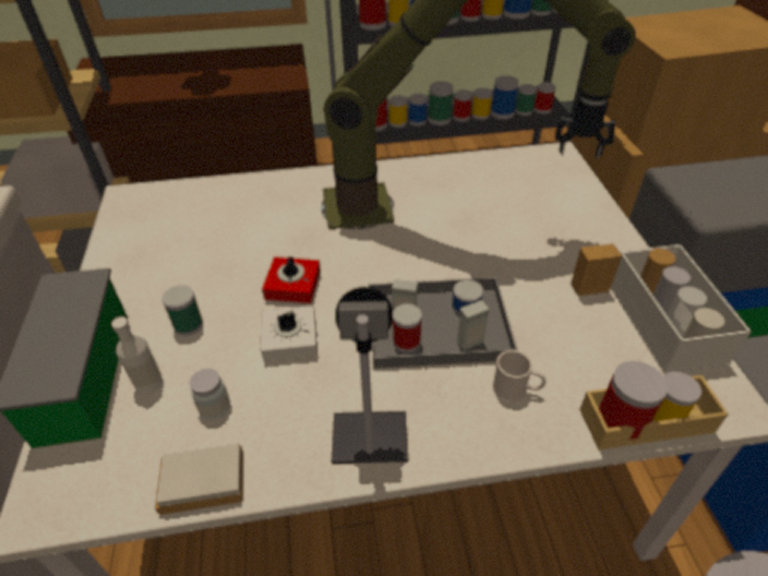

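View pics/top0.png

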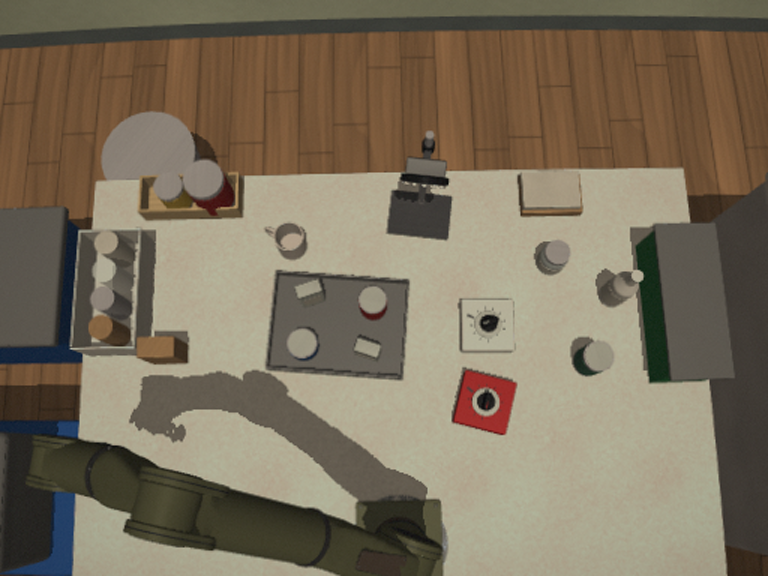

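Scene picture: the tall tin is the one at (473,325) in the 1.5x scene view, which is (310,290) in the 1.5x top view. The short tin is at (367,345) in the top view. The white dimmer is at (488,323) in the top view, and the camera and stand are at (420,200). Next I'll take enlarged crops with pixel grids.

```bash
cat >> h.py <<'E'
def tile(im,x0,y0,w,h,s,step=5):
    c=cv2.resize(im[y0:y0+h,x0:x0+w],None,fx=s,fy=s,interpolation=cv2.INTER_CUBIC)
    for i in range(0,w):
        if (x0+i)%step==0: cv2.putText(c,str(x0+i),(int((i+.5)*s)-8,8),0,.32,(0,0,255),1); cv2.line(c,(int((i+.5)*s),10),(int((i+.5)*s),h*s),(255,200,0),1) if 0 else [cv2.circle(c,(int((i+.5)*s),int((j+.5)*s)),1,(255,0,255),-1) for j in range(h) if (y0+j)%step==0]
    for j in range(0,h):
        if (y0+j)%step==0: cv2.putText(c,str(y0+j),(0,int((j+.5)*s)+3),0,.32,(0,0,255),1)
    return c
E
python3 - <<'E'
from h import *
g=lambda n:cv2.cvtColor(np.mean([robot.read_camera(n) for _ in range(3)],0).astype(np.uint8),cv2.COLOR_RGB2BGR)
t=g('top');s=g('scene');cv2.imwrite('pics/tA.png',t);cv2.imwrite('pics/sA.png',s)
a=tile(t,303,195,44,44,9); b=tile(t,190,176,44,44,9)
c=tile(s,168,196,50,50,8);d=tile(s,295,190,50,50,8)
cv2.imwrite('pics/m1.png',np.hstack([a,b])); cv2.imwrite('pics/m2.png',np.hstack([c,d]))
E
```

```text
(no output)
```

View pics/m1.png

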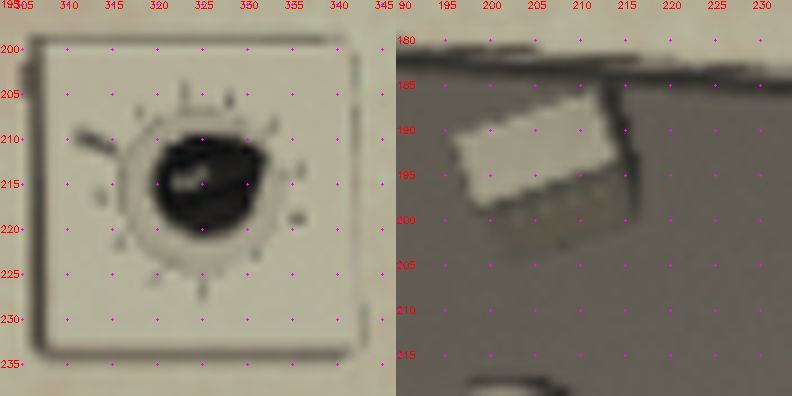

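View pics/m2.png

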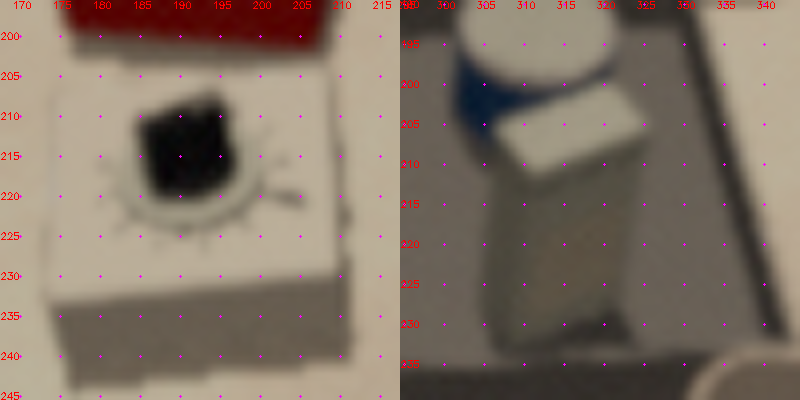

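The top crop shows the tin's top corners at (196,190.5), (211.5,185.5), (213.5,193) and (199,198). The dimmer top spans 307.5..341.5 x 199..233.5, the long mark runs from (311,209.7) to (315,212), and the white pointer runs from (325.5,213.3) to (321.5,215). The scene crop shows the tin's top corners at (306,205), (320.5,200), (325.5,205) and (311,211.5).

```bash
python3 - <<'E'
from h import *
np.set_printoptions(precision=4,suppress=True)
def rep(n,pts,z):
    P=np.array([at(n,u,v,z) for u,v in pts])
    e=np.roll(P,-1,0)-P
    print(n,P.mean(0),np.linalg.norm(e,axis=1),np.degrees(np.arctan2(e[:,1],e[:,0])));return P
rep('top',[(196,190.5),(211.5,185.5),(213.5,193),(199,198)],.125)
rep('scene',[(306,205),(320.5,200),(325.5,205),(311,211.5)],.125)
rep('top',[(307.5,199),(341.5,199),(341.5,233.5),(307.5,233.5)],.05)
rep('scene',[(174.5,204),(208,203),(210,230),(173.5,233.7)],.05)
for a,b,z in(((325.5,213.3),(321.5,215),.094),((315,212),(311,209.7),.05)):
    A=at('top',*a,z);B=at('top',*b,z);print(A,B,np.degrees(np.arctan2(*(B-A)[1::-1])))
E
```

```text
top [0.6039 0.2006 0.125 ] [0.0582 0.0287 0.0546 0.0298] [ -72.9405 -165.6831  108.2005   21.3687]
scene [0.6086 0.2006 0.125 ] [0.0577 0.0282 0.0607 0.0337] [ 105.0275   21.5887  -69.5545 -164.1722]
top [ 0.5186 -0.2328  0.05  ] [0.1271 0.1297 0.1251 0.1294] [-91.3732 176.5064  88.5227  -2.6315]
scene [ 0.5223 -0.232   0.05  ] [0.1252 0.133  0.1267 0.1444] [ 82.6406  -0.8731 -92.1195 178.2323]
[ 0.5211 -0.2304  0.094 ] [ 0.5152 -0.2156  0.094 ] 111.61998625376386
[ 0.535  -0.1983  0.05  ] [ 0.544  -0.1839  0.05  ] 57.964706604258794
```

Both views agree to within about 4 mm. Next I need the camera and stand crops, and a finer box yaw.

```bash
python3 - <<'E'
from h import *
t=cv2.imread('pics/tA.png');s=cv2.imread('pics/sA.png')
cv2.imwrite('pics/m3.png',np.hstack([tile(t,255,84,50,78,7),tile(s,216,186,60,78,7)[:,:420]]))
G=cv2.GaussianBlur(cv2.cvtColor(t,cv2.COLOR_BGR2GRAY).astype(float),(0,0),.7)
def edge(pr):  # subpixel strongest step position
    g=np.abs(np.diff(pr)); i=g.argmax(); i=min(max(i,1),len(g)-2); w=g[i-1:i+2]; return i+.5+(w[2]-w[0])/w.sum()
L=[(305+edge(G[r,305:313]),r) for r in range(203,230)]
B=[(c,229+edge(G[229:236,c])) for c in range(311,338)]
for n,E_ in(('L',L),('B',B)):
    P=np.array([at('top',u,v,.05)[:2] for u,v in E_]); m=np.median(P,0)
    vx=cv2.fitLine(P.astype(np.float32),cv2.DIST_HUBER,0,.001,.001).ravel(); print(n,vx,np.degrees(np.arctan2(vx[1],vx[0])))
E
```

```text
L [ 0.99894106 -0.04600802  0.51853395 -0.16595715] -2.636996
B [ 0.02509386  0.9996851   0.45709258 -0.21620618] 88.56207
```

View pics/m3.png

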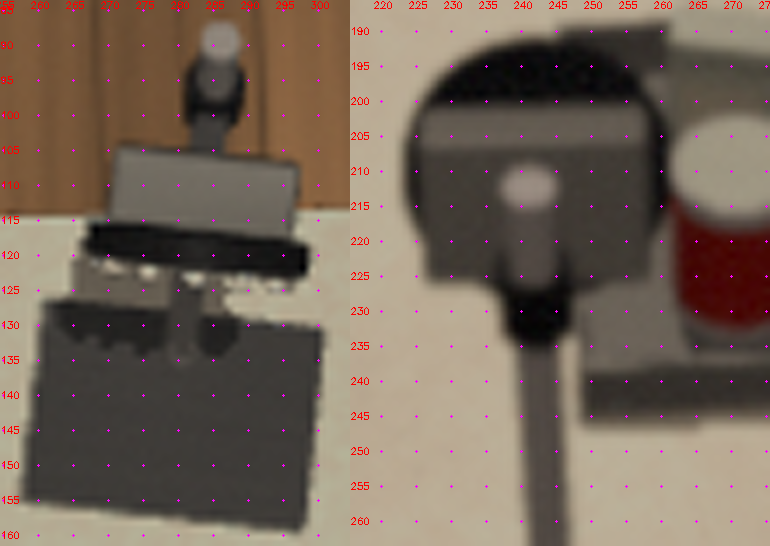

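The plate corners in the top crop are (261,126.5), (300.5,131), (297.5,159.5) and (258,155). The ring is seen nearly edge-on there, with its front edge running from (267,119.7) to (298.5,123.5). In the scene crop the ring spans columns 223.5..261, centred at about (242,211).

```bash
python3 - <<'E'
from h import *
np.set_printoptions(precision=4,suppress=True)
P=np.array([at('top',u,v,.012) for u,v in[(261,126.5),(300.5,131),(297.5,159.5),(258,155)]])
e=np.roll(P,-1,0)-P; print(P.mean(0),np.linalg.norm(e,axis=1),np.degrees(np.arctan2(e[:,1],e[:,0])))
Q=np.array([at('top',u,v,.34) for u,v in[(267,119.7),(298.5,123.5),(282.7,121.6)]]);d=Q[0]-Q[1];print(Q,np.linalg.norm(d),np.degrees(np.arctan2(d[1],d[0])))
for z in (.34,.35): print('scene centre',at('scene',242,213,z))
# model overlay
yaw=np.radians(-4)
for yaw in np.radians([-4,-6,-8]):
  M=R.from_euler('zy',[yaw,np.radians(25)]).as_matrix()
  c=Q[2]; a=np.linspace(0,2*np.pi,9)[:-1]
  ring=c+(M@np.array([a*0,.052*np.cos(a),.052*np.sin(a)])).T
  print(np.degrees(yaw),M[:,0],proj('scene',ring).round(1).tolist(),'focus',c-.18*M[:,0])
E
```

```text
[ 0.8198 -0.0774  0.012 ] [0.1565 0.118  0.1541 0.1182] [-98.225  171.7214  81.8602  -7.1327]
[[ 0.7868 -0.0221  0.34  ]
 [ 0.7715 -0.123   0.34  ]
 [ 0.7791 -0.0724  0.34  ]] 0.10208545550623946 81.35263864811604
scene centre [ 0.7978 -0.0724  0.34  ]
scene centre [ 0.8069 -0.0732  0.35  ]
-4.0 [ 0.9041 -0.0698 -0.4216] [[260.4, 206.8], [255.5, 202.7], [241.5, 201.5], [227.2, 204.3], [221.7, 209.1], [227.6, 212.9], [240.8, 213.8], [254.1, 211.4]] focus [ 0.6164 -0.0598  0.4159]
-6.000000000000001 [ 0.9013 -0.1045 -0.4203] [[260.4, 207.5], [255.5, 203.1], [241.5, 201.5], [227.2, 203.8], [221.7, 208.4], [227.6, 212.5], [240.8, 213.8], [254.1, 211.8]] focus [ 0.6169 -0.0536  0.4157]
-8.0 [ 0.8975 -0.1392 -0.4185] [[260.4, 208.1], [255.5, 203.6], [241.5, 201.5], [227.2, 203.3], [221.7, 207.8], [227.6, 212.0], [240.8, 213.8], [254.1, 212.3]] focus [ 0.6176 -0.0473  0.4153]
```

```bash
cat >> h.py <<'E'
np.set_printoptions(precision=3,suppress=True)
def down(ydeg): # tool z down, tool y at ydeg
    y=np.radians(ydeg); Y=np.array([np.cos(y),np.sin(y),0]); Z=np.array([0,0,-1.]); return np.c_[np.cross(Y,Z),Y,Z]
def rel(p,Rt):
    s=robot.state(); R0=R.from_rotvec(s['tool_rot']).as_matrix()
    print((R0.T@(np.array(p)-s['eef_pos'])*1000).round(1), R.from_matrix(R0.T@Rt).as_rotvec().round(3))
E
python3 - <<'E'
from h import *
rel([.47,.25,.26],down(50)); rel([.522,-.231,.17],down(21.6))
X=np.array([.8973,-.1277,.4226]);yw=np.radians(-8.1)
M=R.from_euler('zy',[yw,np.radians(-25)]).as_matrix();print(M)
a=np.linspace(0,2*np.pi,9)[:-1];c=np.array([.7797,-.072,.34])
print(proj('scene',c+(M@np.array([a*0,.052*np.cos(a),.052*np.sin(a)])).T).round(1).tolist(), 'focus',c-.18*M[:,0])
print('soup',at('top',248,197.5,.1),'fish',at('top',201,229,.058),'short',at('top',244.7,230.5,.09))
E
```

```text
[-360.6 -233.3  -28.8] [-0.    0.    0.36]
[-569.  -669.9   61.3] [-0.     0.     0.856]
[[ 0.897  0.128 -0.423]
 [-0.141  0.99   0.   ]
 [ 0.418  0.06   0.906]]
[[260.6, 206.7], [253.8, 194.3], [239.5, 189.9], [226.2, 196.3], [222.0, 209.4], [229.0, 221.5], [243.0, 225.7], [256.0, 219.7]] focus [ 0.618 -0.047  0.265]
soup [0.585 0.048 0.1  ] fish [0.48  0.223 0.058] short [0.466 0.062 0.09 ]
```

Call:
send_rows(increments=[[[-360,-233,-29,0,0,0.36],[-360,-233,-29,0,0,0.36],[-360,-233,-29,0,0,0.36],[-360,-233,-29,0,0,0.36],[-360,-233,-29,0,0,0.36],[-360,-233,-29,0,0,0.36],[-360,-233,-29,0,0,0.36],[-360,-233,-29,0,0,0.36],[-360,-233,-29,0,0,0.36],[-360,-233,-29,0,0,0.36],[-360,-233,-29,0,0,0.36],[-569,-670,61,0,0,0.856],[-569,-670,61,0,0,0.856],[-569,-670,61,0,0,0.856],[-569,-670,61,0,0,0.856],[-569,-670,61,0,0,0.856],[-569,-670,61,0,0,0.856],[-569,-670,61,0,0,0.856],[-569,-670,61,0,0,0.856],[-569,-670,61,0,0,0.856]]], jaw=0.55, newtons=25)

```text
clock: 2.07
eef_pos: [0.5095, -0.1177, 0.1916]
tool_rot: [1.765, 2.598, 0.001]
ft_force: [0.6, 0.8, -0.8]
opening: 0.0468
gripper_force: 0.0
```

```bash
python3 - <<'E'
from h import *
s=robot.state();print(s['clock'],s['eef_pos'],s['joint_positions'],s['opening']);rel([.522,-.231,.17],down(21.6))
E
```

```text
2.0667 [ 0.51  -0.118  0.192] [ 0.166  0.612 -0.043  1.92   0.043  0.61   0.473] 0.046776382232999146
[-109.9  -30.1   21.5] [0.001 0.    0.   ]
```

Call:
send_rows(increments=[[[-110,-30,21,0,0,0],[-110,-30,21,0,0,0],[-110,-30,21,0,0,0],[-110,-30,21,0,0,0],[-110,-30,21,0,0,0]]])

```text
clock: 2.48
eef_pos: [0.5214, -0.2318, 0.1702]
tool_rot: [-1.772, -2.594, 0.001]
ft_force: [-0.1, 1.1, 0.1]
opening: 0.0473
gripper_force: 0.0
```

```bash
python3 - <<'E'
from h import *
g=lambda n:cv2.cvtColor(robot.read_camera(n),cv2.COLOR_RGB2BGR)
t=g('top');s=g('scene')
cv2.imwrite('pics/m4.png',np.hstack([tile(t,303,190,49,49,8),tile(s,165,185,49,49,8)]))
rel([.522,-.231,.068],down(21.6));print(robot.state()['eef_pos'])
E
```

```text
[ -3.1  -1.5 102.7] [ 0.001 -0.001  0.001]
[ 0.522 -0.228  0.171]
```

View pics/m4.png

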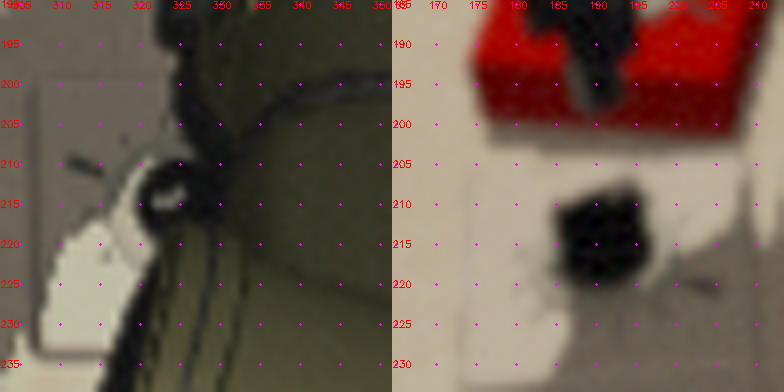

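The pointer is still at (321..325.5, 213..215) and the gripper is centred above the knob. I'll descend now.

Call:
send_rows(increments=[[[-1,-1,30,0,0,0],[-1,-1,60,0,0,0],[-1,-1,80,0,0,0],[-1,-1,95,0,0,0],[-1,-1,102,0,0,0],[-1,-1,102,0,0,0],[-1,-1,102,0,0,0]]])

```text
clock: 3.17
eef_pos: [0.5221, -0.2294, 0.0693]
tool_rot: [1.763, 2.6, 0.001]
ft_force: [-1.3, -0.3, 0.4]
opening: 0.0471
gripper_force: 0.0
```

Call:
send_rows(increments=[[[0,0,0,0,0,0],[0,0,0,0,0,0],[0,0,0,0,0,0],[0,0,0,0,0,0],[0,0,0,0,0,0],[0,0,0,0,0,0],[0,0,0,0,0,0],[0,0,0,0,0,0]]], jaw=0, newtons=25)

```text
clock: 3.83
eef_pos: [0.5221, -0.2308, 0.0699]
tool_rot: [1.765, 2.597, 0.001]
ft_force: [-1.4, -0.1, 5.1]
opening: 0.0134
gripper_force: 28.2
```

```bash
python3 - <<'E'
from h import *
s=robot.state();M=R.from_rotvec(s['tool_rot']).as_matrix();print(s['eef_pos'],s['opening'],s['gripper_force'],s['ft_force'],s['wrist_torque'],np.degrees(np.arctan2(M[1,1],M[0,1])))
g=cv2.cvtColor(robot.read_camera('top'),cv2.COLOR_RGB2BGR)
cv2.imwrite('pics/t5.png',tile(g,303,190,49,49,8))
E
```

```text
[ 0.522 -0.231  0.07 ] 0.013391753783734 28.20804476737976 [-1.36  -0.123  5.063] [0.079 0.128 0.003] 21.59656103907106
```

Call:
send_rows(increments=[[[0,0,0,0,0,0.06],[0,0,0,0,0,0.12],[0,0,0,0,0,0.18],[0,0,0,0,0,0.24],[0,0,0,0,0,0.3],[0,0,0,0,0,0.36],[0,0,0,0,0,0.42],[0,0,0,0,0,0.48],[0,0,0,0,0,0.54],[0,0,0,0,0,0.6],[0,0,0,0,0,0.66],[0,0,0,0,0,0.72],[0,0,0,0,0,0.78],[0,0,0,0,0,0.82],[0,0,0,0,0,0.841],[0,0,0,0,0,0.841],[0,0,0,0,0,0.841],[0,0,0,0,0,0.841]]])

```text
clock: 5.38
eef_pos: [0.5229, -0.2308, 0.0699]
tool_rot: [2.671, 1.65, 0.004]
ft_force: [0.1, 0.0, 4.8]
opening: 0.0132
gripper_force: 28.1
```

```bash
python3 - <<'E'
from h import *
s=robot.state();M=R.from_rotvec(s['tool_rot']).as_matrix();print(s['eef_pos'],s['opening'],s['gripper_force'],s['ft_force'],s['wrist_torque'],s['joint_positions'],np.degrees(np.arctan2(M[1,1],M[0,1])))
E
```

```text
[ 0.523 -0.231  0.07 ] 0.013150575564053224 28.139328360557556 [0.116 0.029 4.839] [ 0.027 -0.038 -0.078] [ 0.253  0.863  0.142  1.862 -0.261  0.432  0.12 ] -26.586057616975324
```

Call:
send_rows(increments=[[[0,0,0,0,0,0],[0,0,0,0,0,0],[0,0,0,0,0,0],[0,0,0,0,0,0],[0,0,-10,0,0,0],[0,0,-30,0,0,0],[0,0,-65,0,0,0],[0,0,-105,0,0,0],[0,0,-145,0,0,0],[0,0,-165,0,0,0],[0,0,-165,0,0,0]]], jaw=0.5)

```text
clock: 6.3
eef_pos: [0.5242, -0.2323, 0.2396]
tool_rot: [2.666, 1.646, 0.01]
ft_force: [0.7, 0.7, 0.4]
opening: 0.043
gripper_force: 0.0
```

```bash
python3 - <<'E'
from h import *
print(robot.state()['eef_pos']);rel([.606,.2006,.235],down(107))
E
```

```text
[ 0.524 -0.232  0.24 ]
[ 423.6 -120.8    3.7] [ 0.006  0.012 -2.332]
```

Call:
send_rows(increments=[[[424,-121,0,0,0,0.81],[424,-121,0,0,0,0.81],[424,-121,0,0,0,0.81],[424,-121,0,0,0,0.81],[424,-121,0,0,0,0.81],[424,-121,0,0,0,0.81],[424,-121,0,0,0,0.81],[424,-121,0,0,0,0.81],[424,-121,0,0,0,0.81],[424,-121,0,0,0,0.81],[424,-121,0,0,0,0.81],[424,-121,0,0,0,0.81],[424,-121,0,0,0,0.81],[424,-121,0,0,0,0.81],[424,-121,0,0,0,0.81]]], jaw=1)

```text
clock: 7.55
eef_pos: [0.6028, 0.2003, 0.2339]
tool_rot: [3.107, 0.459, -0.001]
ft_force: [0.2, -0.7, -0.2]
opening: 0.0855
gripper_force: 0.0
```

```bash
python3 - <<'E'
from h import *
s=robot.state();print(s['eef_pos'],s['joint_positions'],s['opening']);rel([.606,.2006,.072],down(-73))
g=lambda n:cv2.cvtColor(robot.read_camera(n),cv2.COLOR_RGB2BGR)
t=g('top');sc=g('scene')
cv2.imwrite('pics/m6.png',np.hstack([tile(t,303,195,44,44,9),tile(sc,290,175,44,66,6)]))if 0 else cv2.imwrite('pics/m6.png',np.hstack([tile(t,303,195,44,44,9),tile(sc,280,160,66,66,6)]))
E
```

```text
[0.603 0.2   0.234] [-0.684  0.763  0.562  1.552 -0.463  0.964 -1.256] 0.08553415149581858
[  3.3   0.5 161.9] [ 0.001  0.001 -0.003]
```

View pics/m6.png

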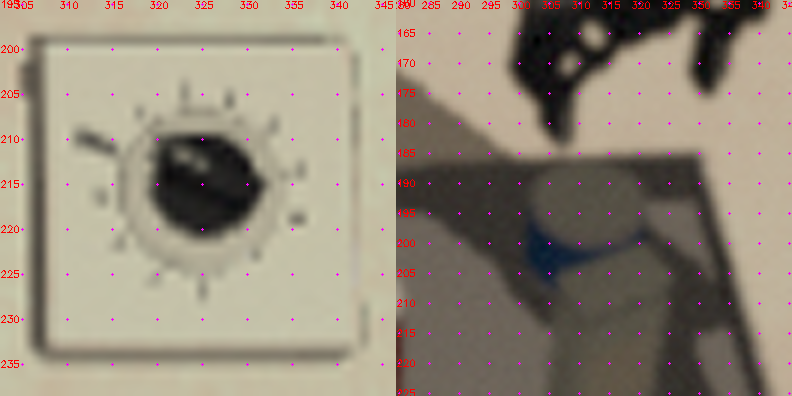

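The pointer now runs from about (325.3,213.4) to (321.4,211.2), roughly parallel to the long mark from (315,212) to (311,209.5). The fingers are above the tall tin. I'll check the pointer angle numerically.

```bash
python3 - <<'E'
from h import *
def ana(G,tag):
    w=[];P=[]
    for r in range(209,219):
        for c in range(319,329):
            if (c-325)**2+(r-214.5)**2<20 and G[r,c]>45: P.append(at('top',c,r,.094)[:2]);w.append(G[r,c]-45)
    P=np.array(P);w=np.array(w,float);m=(P*w[:,None]).sum(0)/w.sum();C=((P-m)*w[:,None]).T@(P-m);v=np.linalg.eigh(C)[1][:,1]
    d=m-[.522,-.231];print(tag,len(w),m,'pca',np.degrees(np.arctan2(v[1],v[0]))%180,'from axis',np.degrees(np.arctan2(d[1],d[0])))
ana(cv2.cvtColor(cv2.imread('pics/tA.png'),cv2.COLOR_BGR2GRAY).astype(float),'before')
g=np.mean([robot.read_camera('top') for _ in range(2)],0).astype(np.uint8);G=cv2.cvtColor(g,cv2.COLOR_RGB2GRAY).astype(float)
ana(G,'after');print(G[209:219,318:330].astype(int))
# long mark pca
P=[];w=[]
for r in range(207,215):
    for c in range(309,317):
        k=G[205:216,309:312].max()-G[r,c]
        if k>25: P.append(at('top',c,r,.05)[:2]);w.append(k)
P=np.array(P);w=np.array(w);m=(P*w[:,None]).sum(0)/w.sum();C=((P-m)*w[:,None]).T@(P-m);v=np.linalg.eigh(C)[1][:,1];d=m-[.520,-.231]
print(m,np.linalg.norm(d),np.degrees(np.arctan2(v[1],v[0]))%180,np.degrees(np.arctan2(d[1],d[0])))
E
```

```text
before 8 [ 0.517 -0.223] pca 109.93085793151259 from axis 122.20942250892202
after 9 [ 0.526 -0.224] pca 64.5600305625601 from axis 63.13176694508239
[[181 146 149 150 147 147 145 145 145 146 154 163]
 [157 163 105  79  62  51  29  30  41  54 108 145]
 [166 154  97  53  75  76  50  31  28  30  31  79]
 [167 127  76  33  77 109  79  69  34  28  28  27]
 [168 161  75  29  34  38  64  95  47  28  27  28]
 [169 137  59  18  21  21  32  37  38  35  30  28]
 [170 130  57  25  21  22  19  19  31  34  33  34]
 [172 119  51  32  31  26  21  20  18  24  31  34]
 [172 149  71  36  32  34  30  27  24  19  18  20]
 [171 171 121  53  34  34  33  34  32  30  23  23]]
[ 0.54  -0.193] 0.04280259756557211 50.9838634469486 62.796525388252384
```

The pointer is at 63–64.5° and the mark at 63°, so the dimmer is set. Next is the descent onto the tin.

Call:
send_rows(increments=[[[3,0,35,0,0,0],[3,0,70,0,0,0],[3,0,95,0,0,0],[3,0,115,0,0,0],[3,0,132,0,0,0],[3,0,147,0,0,0],[3,0,157,0,0,0],[3,0,162,0,0,0],[3,0,162,0,0,0],[3,0,162,0,0,0],[3,0,162,0,0,0]]])

```text
clock: 8.67
eef_pos: [0.6067, 0.2037, 0.0729]
tool_rot: [-3.107, -0.464, -0.003]
ft_force: [1.1, 0.0, 0.7]
opening: 0.0854
gripper_force: 0.0
```

Call:
send_rows(increments=[[[0,0,0,0,0,0],[0,0,0,0,0,0],[0,0,0,0,0,0],[0,0,0,0,0,0],[0,0,0,0,0,0],[0,0,0,0,0,0],[0,0,0,0,0,0],[0,0,0,0,0,0]]], jaw=0, newtons=60)

```text
clock: 9.33
eef_pos: [0.6067, 0.2036, 0.0728]
tool_rot: [-3.107, -0.464, -0.003]
ft_force: [-0.9, -1.3, 4.4]
opening: 0.059
gripper_force: 62.9
```

```bash
python3 - <<'E'
from h import *
s=robot.state();print(s['eef_pos'],s['opening'],s['gripper_force'],s['ft_force'],s['wrist_torque'])
E
```

```text
[0.607 0.204 0.073] 0.05903044163622443 62.869495153427124 [-0.914 -1.254  4.375] [0.07  0.145 0.034]
```

Call:
send_rows(increments=[[[0,0,-10,0,0,0],[0,0,-30,0,0,0],[0,0,-60,0,0,0],[0,0,-95,0,0,0],[0,0,-130,0,0,0],[0,0,-160,0,0,0],[0,0,-180,0,0,0],[0,0,-180,0,0,0]]])

```text
clock: 10.0
eef_pos: [0.6082, 0.2037, 0.2567]
tool_rot: [-3.106, -0.464, -0.013]
ft_force: [1.2, 0.0, -3.2]
opening: 0.0597
gripper_force: 62.5
```

```bash
cat >> h.py <<'E'
psi=np.radians(-8.1)
C=R.from_euler('ZY',[psi,np.radians(-25)]).as_matrix()
lens=np.array([.7815,-.072,.34]); focus=lens-.18*C[:,0]
RT=np.c_[np.cross(-C[:,1],-C[:,2]),-C[:,1],-C[:,2]]
E
python3 - <<'E'
from h import *
s=robot.state();print(C,focus,s['eef_pos'],s['gripper_force'],s['ft_force'],s['joint_positions'],np.linalg.det(RT))
rel(focus-.08*C[:,0]-.0078*RT[:,2],RT); rel(focus-.0078*RT[:,2],RT)
E
```

```text
[[ 0.897  0.141 -0.418]
 [-0.128  0.99   0.06 ]
 [ 0.423  0.     0.906]] [ 0.62  -0.049  0.264] [0.608 0.204 0.257] 62.51320481300354 [ 1.209  0.001 -3.211] [-0.691  0.744  0.578  1.514 -0.452  1.01  -1.268] 0.9999999999999999
[-131.4  212.9   18.5] [-0.097  0.421  0.431]
[-65.5 243.7 -14.7] [-0.097  0.421  0.431]
```

Call:
send_rows(increments=[[[-22,35,3,-0.016,0.07,0.072],[-44,71,6,-0.032,0.14,0.144],[-66,106,9,-0.048,0.21,0.215],[-88,142,12,-0.065,0.281,0.287],[-110,177,15,-0.081,0.351,0.359],[-131,213,18,-0.097,0.421,0.431],[-131,213,18,-0.097,0.421,0.431],[-110,223,8,-0.097,0.421,0.431],[-88,233,-4,-0.097,0.421,0.431],[-75,239,-10,-0.097,0.421,0.431],[-66,244,-15,-0.097,0.421,0.431],[-66,244,-15,-0.097,0.421,0.431],[-66,244,-15,-0.097,0.421,0.431],[-66,244,-15,-0.097,0.421,0.431]]])

```text
clock: 11.17
eef_pos: [0.6119, -0.0483, 0.265]
tool_rot: [3.032, -0.214, 0.653]
ft_force: [0.6, 0.1, -3.6]
opening: 0.0594
gripper_force: 64.2
```

```bash
python3 - <<'E'
from h import *
s=robot.state();print(s['eef_pos'],s['gripper_force'],s['ft_force'],s['joint_positions'],s['opening'])
rel(focus-.0078*RT[:,2],RT)
t=cv2.cvtColor(robot.read_camera('top'),cv2.COLOR_RGB2BGR);sc=cv2.cvtColor(robot.read_camera('scene'),cv2.COLOR_RGB2BGR)
cv2.imwrite('pics/tB.png',t);cv2.imwrite('pics/sB.png',sc)
for n,im in(('top',t),('scene',sc)):
  P=focus+(C@np.array([(x,y,z) for x in(-.016,.016) for y in(-.03,.03) for z in(-.06,.06)]).T).T
  print(n,proj(n,P).round(1).tolist())
cv2.imwrite('pics/m7.png',np.hstack([tile(t,255,100,56,80,7),tile(sc,216,156,56,80,7)]))
E
```

```text
[ 0.612 -0.048  0.265] 64.19641256332397 [ 0.63   0.137 -3.598] [-0.399  0.556  0.576  2.017 -0.891  0.321 -0.859] 0.05941139169369085
[ 6.9 -0.5 -3.5] [0.002 0.012 0.001]
top [[284.5, 178.2], [284.8, 184.9], [267.1, 176.3], [266.0, 182.7], [285.7, 169.1], [286.0, 175.0], [268.2, 167.1], [267.1, 172.8]]
scene [[234.3, 203.3], [232.9, 167.2], [253.0, 202.9], [252.2, 166.8], [233.8, 207.0], [232.4, 170.1], [253.0, 206.6], [252.2, 169.7]]
```

View pics/m7.png

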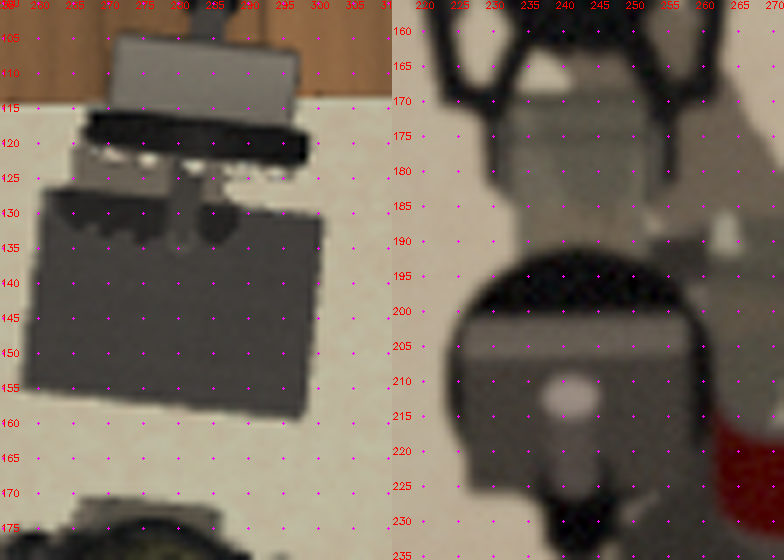

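The top crop shows the tin's front lower edge at rows 170–172, where 167–169 is predicted, so it is about 7 mm short, matching the encoder residual. In the scene crop the tin's top edge is at row 168.5, columns 232.5..252, as predicted. I'll correct for the 7 mm.

Call:
send_rows(increments=[[[3,0,-2,0,0.006,0],[7,0,-3.5,0,0.012,0],[7,0,-3.5,0,0.012,0],[7,0,-3.5,0,0.012,0],[7,0,-3.5,0,0.012,0],[7,0,-3.5,0,0.012,0],[7,0,-3.5,0,0.012,0],[7,0,-3.5,0,0.012,0]]])

```text
clock: 11.93
eef_pos: [0.6189, -0.0497, 0.2728]
tool_rot: [3.026, -0.214, 0.677]
ft_force: [-0.1, 0.4, -3.8]
opening: 0.0592
gripper_force: 64.2
```

```bash
python3 - <<'E'
from h import *
s=robot.state();print(s['eef_pos'],s['gripper_force'],np.abs(s['qvel']).max())
rel(focus-.0078*RT[:,2],RT)
t=cv2.cvtColor(robot.read_camera('top'),cv2.COLOR_RGB2BGR);sc=cv2.cvtColor(robot.read_camera('scene'),cv2.COLOR_RGB2BGR)
cv2.imwrite('pics/m8.png',np.hstack([tile(t,255,100,56,80,7),tile(sc,216,156,56,80,7)]))
cv2.imwrite('pics/m9.png',np.hstack([t[80:380],sc[80:380]])[:,:] if 0 else cv2.resize(np.vstack([t[100:290],sc[100:330]]),None,fx=1.4,fy=1.4))
E
```

```text
[ 0.619 -0.05   0.273] 64.19773578643799 0.0017262989721620746
[-2.9 -0.8  0.6] [ 0.003 -0.004  0.001]
```

View pics/m9.png

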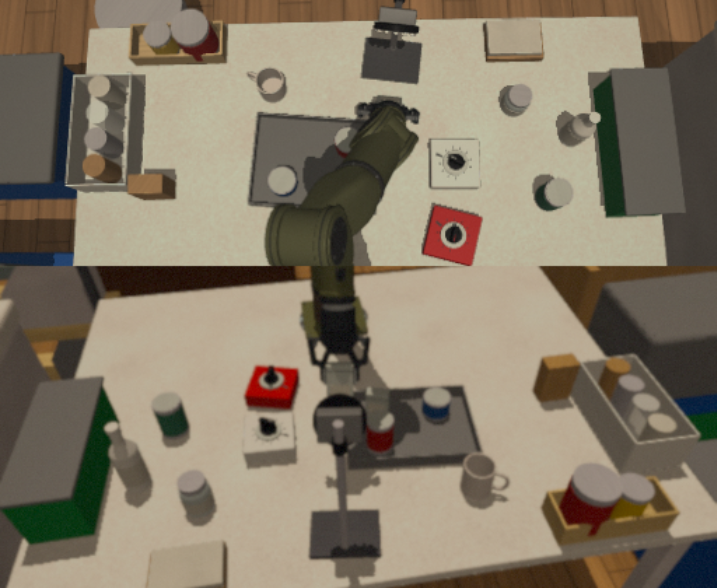

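View pics/m8.png

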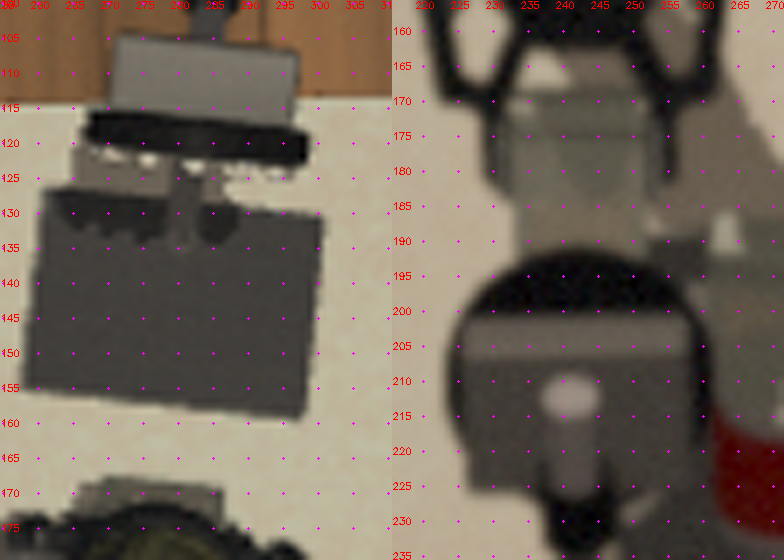

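The tin's front lower edge is now within 1 px of the prediction at (270,168)–(286,169.5). It is steady at the focus, all other goods are in place and the dimmer pointer is on the long mark.

```bash
python3 -c "
from cell import robot
print(robot.close_job())"
```

```text
the job is handed in; nothing more can be done
None
```

The job is handed in at about 12 s of the 54 s allowed: the dimmer pointer measured within about 1–2° of the long mark, the tall tin is held tilted at the focus point to within about 3 mm by encoder and camera checks, and no other goods look moved in the last pictures.

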